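Drive the stuck filter cartridge out of the drip brewer

TASK

The filter cartridge is stuck in the drip brewer's sleeve: take the push rod from its bamboo stand, feel it down through the sleeve's funnel and press the cartridge out of the bottom, easing off as it lets go, so that it drops into the drip tray. The sleeve is brittle, so never lean on it with the rod or ram the rod's flange onto its rim (stay under 20 N). Then put the rod back in its stand, fully home, and leave everything else on the counter where it is.

Things in the scene. Friction and masses are not known exactly. Their poses are not given: they have to be found in the camera images.
- brewer: Drip brewer fixed to the counter: dark steel foot (205 x 135 x 12 mm) with a steel drip tray, a post (18 mm thick, 200 mm tall) and an arm, 34 to 64 mm below the sleeve's rim, that holds a white brewing sleeve upright over the tray. Origin: on the counter, straight below the sleeve's axis; z up; the post stands 115 mm along +x of this frame. Nothing on it yields under the forces of this job.
- bore_nominal (a point): On the sleeve's axis, 170 mm above the counter: mid height of the sleeve's rim. The arm is clamped on the post by hand, so the real rim lies anywhere from 16 mm below to 16 mm above and is not measured; the axis is true. Below the rim: a funnel, 33 mm wide, narrowing over 12 mm; then a bore 17 mm in diameter, 12 mm long; then the chamber. Axes as brewer.
- rod: Push rod, 150 mm long, 150 g, upright in its stand. Origin: centre of the tip, z up. Steel shaft 14 mm diameter, tip tapered to 8 mm over its last 6 mm; 94 to 100 mm above the tip a flange 38 mm wide; 100 to 150 mm a round wooden handle, 28 mm diameter (grip here). The flange meets the sleeve's rim, a hard stop that need not be touched, when the tip is 4 mm beyond the sleeve's underside.
- rod_tip (a point): Centre of the rod's tip face (the same point as the origin of rod).
- rod_stand: Bamboo block, 64 x 64 mm (74 mm at the foot), 110 mm tall, fixed to the counter. Origin: centre of its underside. A vertical hole of 19 mm diameter, 102 mm deep, with a small chamfer, runs down its middle; fully home, the rod's flange rests on the block's top and the rod's tip is 16 mm above the counter.
- stand_hole (a point): Centre of the hole's mouth on top of the rod stand, 110 mm above the counter.
- kettle: Grey plastic kettle, 160 mm diameter, 215 mm tall, black handle. Origin: centre of its underside. Leave alone.
- teapot: Stoneware teapot, 132 mm diameter, 92 mm tall (130 mm with its lid), spout and handle. Origin: centre of its underside. Leave alone.
- teapot_lid: The teapot's lid, lying in its mouth. Origin: centre of its underside. Leave alone.
- strainer: Small steel mesh strainer, bowl 80 mm diameter, 32 mm tall, with a flat handle to 133 mm from its middle. Origin: centre of its underside. Leave alone.
- mug: White enamel mug, 82 mm diameter, 82 mm tall, standing on the coaster. Origin: centre of its underside. Leave alone.
- coaster: Round bamboo coaster, 100 mm diameter, 8 mm thick. Origin: centre of its underside. Leave alone.
- silicone_lid: Flat grey silicone lid, 92 mm diameter, 6 mm thick, with a small knob (18 mm tall in all). Origin: centre of its underside. Leave alone.
- chamber_nominal (a point): On the sleeve's axis, 80 mm above the counter: mid height of the sleeve's open underside (up to 16 mm higher or lower, always 90 mm below the rim). Sleeve 41 mm outside; chamber inside 33 mm wide, 66 mm deep; three spring clips in its lowest 36 mm grip the cartridge by friction (it never falls by itself). Axes as brewer.
- tray: Drip tray on the brewer's foot: open steel tray, 118 mm square outside, 112 mm inside, 20 mm tall. Origin: centre of its underside, on the sleeve's axis, 12 mm above the counter; its inner floor lies 3 mm above that. Empty at the start; the cartridge has to end up lying in it. Axes as brewer.
- cartridge_start (a point): Where the filter cartridge sits at the start, to 2 mm up or down: centre of its top, 122 mm above the counter (a fixed point; it does not follow the cartridge). Cartridge: white cylinder, 29 mm diameter, 32 mm tall, 30 to 65 g, gripped coaxially. Pressing it down takes a steady 8 to 16 N; the push drops to nothing when its top is level with the sleeve's underside, 90 mm below the rim.
Things that resemble listed ones, but are neither listed nor needed, are in the scene too. There is more than one size of the rod_stand; the job needs the middle-sized.

How it is judged:
By the outcome, as a careful person would: the job done as asked, in the order asked, and still so for the second after the job is handed in, with the robot touching nothing.
It also fails if it takes over 58 s, if anything falls off the work surface, if the arm or the gripper's body presses on something with over 40 N, if the wrist force passes 120 N, or if a joint passes its speed limit or range.

ROBOT

A 6-joint arm with a two-finger parallel gripper is mounted at the origin on the work surface. World frame = base frame: x ahead of the robot, y to its left, z up, the work surface at z = 0. Lengths are in m, angles in rad, forces in N, time in s.
With the tool pointing down it reaches from about 0.225 to 0.875 m from the base axis. Payload 3.4 kg.
Tool frame: the origin (TCP) lies at the very end of the fingers, on their centre line; the grasp point (between the pads) lies 19 mm behind it; z points along the fingers, y is the line along which they close (so a half turn about z gives the same grasp; the last joint's range is limited). The gripper opens to 85 mm and grips with 20 to 120 N. Pads are 22 mm wide; open, the fingers measure 114 mm over their backs; the gripper's body (76 mm by 85 mm) begins 54 mm behind the grasp point. The pads swing forward as they close: fully open they stand 13 mm farther back than shut.
Start: joints at [1.099, 0.276, 1.505, -0, 1.361, -0.121], TCP at [0.198, 0.54, 0.231] pointing down, gripper open.
Joint ranges: [-2.89, 2.89], [-0.75, 2.08], [0.22, 2.7], [-1.18, 4.32], [0.11, 2.71], [-2.7, 2.7]. Speed limits (rad/s): [2.57, 2.57, 3.14, 3.14, 3.14, 3.14].

INTERFACE

Orientations are given as a unit quaternion [w, x, y, z].
In Python, from rig import get_state, optics, sign_off gives the robot as it stands.
- The arm moves only by the tool send_rows, never from a script. Its argument "increments" is a list of rows, each an object with "gripper": the gripper's target within -1 to 1 (shut at 1, half-way at 0, fully open at -1); "linear": the shift along the world's x, y, z in m, a list of three; "delta_rot": the turn, a rotation vector about the world's x, y, z in rad, a list of three. In form: [{"gripper": gripper, "linear": [dx, dy, dz], "delta_rot": [rx, ry, rz]}, ...]. A call has 1 to 8 rows; each row is the pose to reach, as a shift and turn from the pose commanded when the call began; what a row does not reach only later rows make up. A row lasts 1/10 s, in which the tool goes at most 50 mm and 8.59 degrees, less where a joint would pass 70% of its speed; a pose out of reach is approached as far as the arm can. A call with a gripper value outside its range is refused whole. The fingers move at their own pace and stop on an object; "newtons" is the grip in N (left out, the last holds). Time passes only in rows, so rows that repeat a pose let the fingers close. It gives the time, the measured TCP pose, the force, the opening and the grip force at its end, in the units of the state.
- get_state(): the state, without advancing time (a new reading comes with each control period).
- optics.get_image(name): name is "side" or "top" or "wrist"; returns a dict with "pixels" (384x512x3 uint8, blue, green, red), "K" (3x3 intrinsics, pixels), "k1" (the pictures are not rectified: a ray, as slopes to the right and down, at radius r is drawn at 1 + k1 r^2 times it, then the intrinsics apply), "rvec" (rotation vector, rad) and "tvec" (3), from world to camera coordinates, as OpenCV has them; the wrist camera has in their place "T_tool_cam" (4x4, takes a point from camera to tool coordinates, whose origin is the TCP and whose axes are the flange's). Camera axes: x right, y down, z forward; pixel columns grow to the right and rows downward; lengths in m; the calibration is good to about 2 mm. A picture is of the moment at which its call begins: read the wrist's pose just before it. There is no depth.
- sign_off(): hands the job in; it is judged then, once.
The state is a dict: "clock": time; "qpos": joint angles; "qd": joint speeds; "effort": joint torques, N m; "position": TCP position; "ee_rot": TCP orientation; "contact_force": force on the tool from outside, world axes, zero at the start; "moment": the same for the moment, N m; "width": finger opening in m; "gripper_force": force on a finger pad.
Only numpy, scipy, OpenCV 4.12 (cv2) and the standard library are available. Lean on these libraries where they do the work, as an engineer would, in place of code of your own. Each camera call takes 0.05 s, during which the arm holds its last target. There are 200 camera calls.

## Working session

There is one attempt and no reset: what is moved stays moved. The work goes in short steps, Python scripts to look and compute and a tool call to move; the robot and the scene stay as the last step left them, time stands still between calls to the robot, and variables do not carry over. Pictures are saved under pics/ and viewed, at most 10 in all, crops included, and the job is handed in when it is done.

Besides the shell and the picture viewer there is one more tool, called after ">>>" in YAML: its name, and indented under it one key for each argument. send_rows: Moves the arm, as the interface text tells. Its arguments: {"type":"object","properties":{"increments":{"type":"array"},"newtons":{"type":"number"}},"required":["increments"]}

```bash
mkdir -p pics; ls; cat > h.py <<'E'
import numpy as np, cv2
from rig import get_state, optics
def ray(im,u,v):
    K=im["K"];d=np.array([(u-K[0][2])/K[0][0],(v-K[1][2])/K[1][1]])
    s=d.copy()
    for _ in range(20): s=d/(1+im["k1"]*(s@s))
    R,_=cv2.Rodrigues(np.array(im["rvec"],float));t=np.array(im["tvec"],float).ravel()
    return -R.T@t, R.T@np.array([s[0],s[1],1])
def plane(im,u,v,z):
    c,d=ray(im,u,v);return c+d*(z-c[2])/d[2]
def proj(im,p):
    R,_=cv2.Rodrigues(np.array(im["rvec"],float));q=R@np.array(p,float)+np.array(im["tvec"],float).ravel()
    s=q[:2]/q[2];s=s*(1+im["k1"]*(s@s));K=im["K"]
    return np.array([K[0][0]*s[0]+K[0][2],K[1][1]*s[1]+K[1][2]])
E
python3 - <<'E'
from h import *
import pickle
for n in ("side","top"):
    im=optics.get_image(n);pickle.dump(im,open(n+".pkl","wb"))
    cv2.imwrite(f"pics/{n}.png",cv2.resize(im["pixels"],(800,600)))
    c,d=ray(im,256,192);print(n,c,d,im["K"],im["k1"])
s=get_state();print(s)
E
```

```text
pics
side [ 0.04359637 -0.55286526  0.69839232] [ 0.56434752  0.57409787 -0.59326792] [[368.75781571   0.         254.13256631]
 [  0.         368.75781571 193.54984656]
 [  0.           0.           1.        ]] -0.09570612466225249
top [ 0.33488306 -0.00356801  1.27262428] [ 0.17120997 -0.004971   -0.98526629] [[431.38014433   0.         257.01857502]
 [  0.         431.38014433 188.10221786]
 [  0.           0.           1.        ]] 0.0060071038838261795
{'clock': 0.1, 'qpos': array([ 1.09900716e+00,  2.76572265e-01,  1.50597792e+00,  1.07404567e-05,
        1.36068375e+00, -1.20988627e-01]), 'qd': array([-0.00031073, -0.00048176, -0.00507993,  0.00136716, -0.00043242,
        0.00171279]), 'effort': array([ 7.17758194e-04, -4.17699623e+01, -2.46405476e+01, -3.45620492e-04,
        5.81613538e-03,  1.91862995e-06]), 'position': array([0.19738988, 0.53958319, 0.2305145 ]), 'ee_rot': array([-2.44705945e-04,  1.74503330e-01,  9.84656242e-01, -7.83326355e-04]), 'contact_force': array([-0.37640883,  0.76114594, -0.15358927]), 'moment': array([-0.04120729, -0.06223264,  0.03592672]), 'gripper_force': 0.0, 'width': 0.08528725823639209}
```

View pics/top.png

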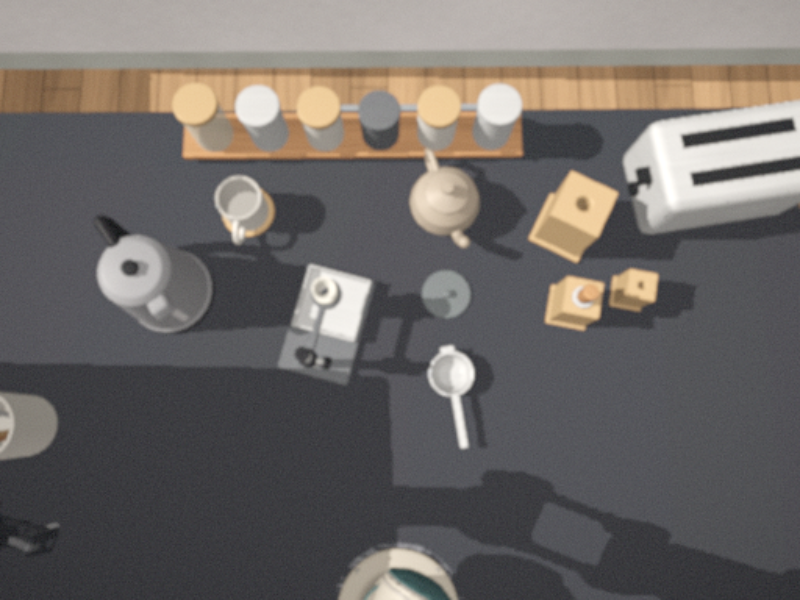

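View pics/side.png

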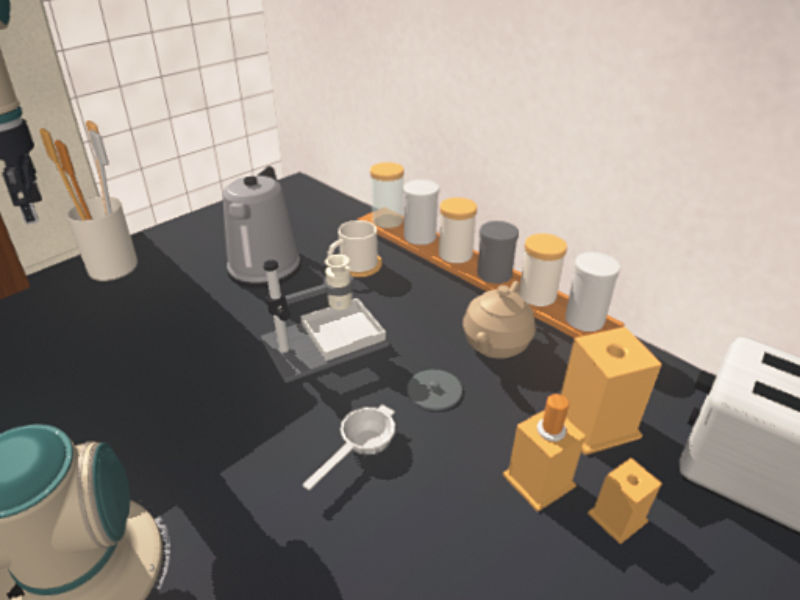

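The top view shows the rod (orange handle) at (587,293) in the middle-sized stand and the sleeve at (323,290), with its post below it at (312,357). In the side view the handle is at (556,412) and the sleeve at (339,268).

```bash
cat > m.py <<'E'
from h import *
import pickle
T=pickle.load(open("top.pkl","rb"));S=pickle.load(open("side.pkl","rb"))
E
python3 - <<'E'
from m import *
def crop(im,u,v,w=56,h=42):
    c=im["pixels"][v-h//2:v+h//2,u-w//2:u+w//2];return cv2.resize(c,(400,300),interpolation=cv2.INTER_CUBIC)
a=np.vstack([np.hstack([crop(T,376,190),crop(T,207,190)]),np.hstack([crop(S,352,275,64,48),crop(S,212,180)])])
cv2.imwrite("pics/crops.png",a)
for n,im,box in(("T",T,(345,165,400,215)),("S",S,(320,240,385,330))):
    x0,y0,x1,y1=box;p=im["pixels"][y0:y1,x0:x1];hsv=cv2.cvtColor(p,cv2.COLOR_BGR2HSV)
    m=((hsv[...,0]<15)&(hsv[...,1]>120)&(hsv[...,2]>110)).astype(np.uint8)
    k,l,st,ce=cv2.connectedComponentsWithStats(m)
    for i in range(1,k):
        if st[i,4]>8:print(n,st[i]+[x0,y0,0,0,0],ce[i]+[x0,y0])
    h,s,v=cv2.split(hsv);w=((s<70)&(v>130)).astype(np.uint8)
    k,l,st,ce=cv2.connectedComponentsWithStats(w)
    for i in range(1,k):
        if st[i,4]>8:print(n,"white",st[i]+[x0,y0,0,0,0],ce[i]+[x0,y0])
c=(376,187.5);print(plane(T,*c,.166),plane(T,376,190,.11))
print("sleeve",plane(T,207,186,.17))
E
```

```text
T white [365 183  15  15 102] [370.56862745 191.12745098]
S [347 252  17  26 247] [354.40890688 266.55465587]
S white [344 269  18  13  94] [351.87234043 277.        ]
[ 0.53663505 -0.32266217  0.166     ] [ 0.53987918 -0.3384008   0.11      ]
sleeve [0.54332057 0.11807638 0.17      ]
```

View pics/crops.png

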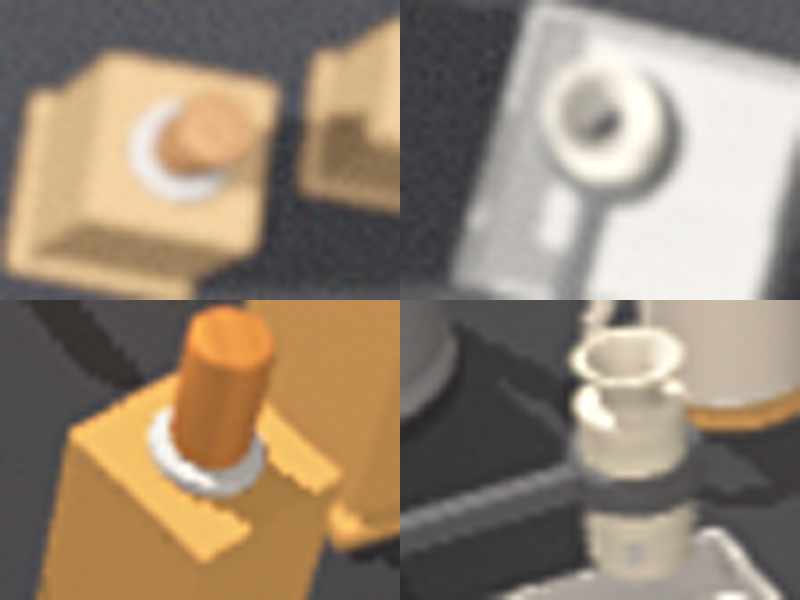

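```bash
python3 - <<'E'
from m import *
def tri(a,b):
    (c1,d1),(c2,d2)=ray(T,*a),ray(S,*b);A=np.c_[d1,-d2];t=np.linalg.lstsq(A,c2-c1,rcond=None)[0]
    p,q=c1+d1*t[0],c2+d2*t[1];return (p+q)/2,np.linalg.norm(p-q)
print("htop",tri((377.8,187.5),(357,257)),plane(T,377.8,187.5,.166),plane(S,357,257,.166))
print("flange",tri((373.3,189.9),(353.1,275)),plane(T,373.3,189.9,.114),plane(S,353.1,275,.116))
print("rim",tri((207.8,186.2),(215.9,166.8)))
for z in(.154,.17,.186):print(plane(T,207.8,186.2,z),plane(S,215.9,166.8,z))
# tray centre, rough; post top
print("post",tri((312*.64,354*.64),(271*.64,266*.64)),tri((301*.64,357*.64),(271*.64,266*.64)))
im=optics.get_image("wrist");print(im["T_tool_cam"],im["K"],im["k1"])
E
```

```text
htop (array([ 0.53902737, -0.33020853,  0.16433336]), np.float64(0.0060079240131429386)) [ 0.5365981  -0.32736686  0.166     ] [ 0.54031998 -0.3325727   0.166     ]
flange (array([ 0.5410982 , -0.33187648,  0.11081916]), np.float64(0.0028572241589325718)) [ 0.53950934 -0.32988407  0.114     ] [ 0.53802377 -0.3346247   0.116     ]
rim (array([0.54529079, 0.11408109, 0.17132298]), np.float64(0.00653227090394128))
[0.54579209 0.11772783 0.154     ] [0.5648854  0.13455002 0.154     ]
[0.5427754  0.11599291 0.17      ] [0.54956442 0.11434649 0.17      ]
[0.53975871 0.11425798 0.186     ] [0.53424344 0.09414297 0.186     ]
post (array([0.43325653, 0.13196326, 0.20461166]), np.float64(0.0034898806666248334)) (array([0.43492367, 0.14755674, 0.19548719]), np.float64(0.008973157762773458))
[[ 3.95915688e-04 -9.56939621e-01 -2.90286765e-01  7.35414320e-02]
 [ 9.99999856e-01  2.74081580e-04  4.60358943e-04 -8.60940698e-04]
 [-3.60973457e-04 -2.90286905e-01  9.56939592e-01 -1.42815114e-01]
 [ 0.00000000e+00  0.00000000e+00  0.00000000e+00  1.00000000e+00]] [[303.89864663   0.         255.6495972 ]
 [  0.         303.89864663 189.42433294]
 [  0.           0.           1.        ]] -0.02422811124058966
```

>>> send_rows:
  increments:
    - {"gripper": -1, "linear": [0.017, -0.043, 0.05], "delta_rot": [0, 0, 0.1]}
    - {"gripper": -1, "linear": [0.034, -0.085, 0.07], "delta_rot": [0, 0, 0.2]}
    - {"gripper": -1, "linear": [0.342, -0.87, 0.07], "delta_rot": [0, 0, 0.35]}
    - {"gripper": -1, "linear": [0.342, -0.87, 0.07], "delta_rot": [0, 0, 0.35]}
    - {"gripper": -1, "linear": [0.342, -0.87, 0.07], "delta_rot": [0, 0, 0.35]}
    - {"gripper": -1, "linear": [0.342, -0.87, 0.07], "delta_rot": [0, 0, 0.35]}
    - {"gripper": -1, "linear": [0.342, -0.87, 0.07], "delta_rot": [0, 0, 0.35]}
    - {"gripper": -1, "linear": [0.342, -0.87, 0.07], "delta_rot": [0, 0, 0.35]}

```text
clock: 0.95
position: [0.3349, 0.1901, 0.296]
ee_rot: [0.0, 0.0, 1.0, 0.0]
contact_force: [1.2, -0.6, 0.4]
width: 0.0852
gripper_force: 0.0
```

>>> send_rows:
  increments:
    - {"gripper": -1, "linear": [0.2, -0.51, 0], "delta_rot": [0, 0, 0]}
    - {"gripper": -1, "linear": [0.2, -0.51, 0], "delta_rot": [0, 0, 0]}
    - {"gripper": -1, "linear": [0.2, -0.51, 0], "delta_rot": [0, 0, 0]}
    - {"gripper": -1, "linear": [0.2, -0.51, 0], "delta_rot": [0, 0, 0]}
    - {"gripper": -1, "linear": [0.2, -0.51, 0], "delta_rot": [0, 0, 0]}
    - {"gripper": -1, "linear": [0.2, -0.51, 0], "delta_rot": [0, 0, 0]}
    - {"gripper": -1, "linear": [0.2, -0.51, 0], "delta_rot": [0, 0, 0]}
    - {"gripper": -1, "linear": [0.2, -0.51, 0], "delta_rot": [0, 0, 0]}

```text
clock: 1.75
position: [0.4811, -0.1826, 0.2958]
ee_rot: [-0.0, 0.001, 1.0, 0.0]
contact_force: [1.7, 0.6, 0.5]
width: 0.0853
gripper_force: 0.0
```

>>> send_rows:
  increments:
    - {"gripper": -1, "linear": [0.05, -0.13, 0], "delta_rot": [0, 0, 0]}
    - {"gripper": -1, "linear": [0.05, -0.13, 0], "delta_rot": [0, 0, 0]}
    - {"gripper": -1, "linear": [0.05, -0.13, 0], "delta_rot": [0, 0, 0]}
    - {"gripper": -1, "linear": [0.05, -0.13, 0], "delta_rot": [0, 0, 0]}

```text
clock: 2.15
position: [0.5321, -0.3157, 0.2938]
ee_rot: [-0.0, 0.002, 1.0, -0.001]
contact_force: [-0.6, 0.8, -0.5]
width: 0.0856
gripper_force: 0.0
```

```bash
cat >> h.py <<'E'
def wrist(name):
    from scipy.spatial.transform import Rotation as Ro
    s=get_state();im=optics.get_image("wrist")
    W=np.eye(4);W[:3,:3]=Ro.from_quat(np.roll(s["ee_rot"],-1)).as_matrix();W[:3,3]=s["position"]
    C=np.linalg.inv(W@np.array(im["T_tool_cam"]));im["rvec"]=cv2.Rodrigues(C[:3,:3])[0];im["tvec"]=C[:3,3]
    import pickle;pickle.dump(im,open(name+".pkl","wb"));cv2.imwrite(f"pics/{name}.png",im["pixels"])
    print(s["clock"],s["position"],s["ee_rot"],s["contact_force"],s["width"]);return im
E
python3 -c "
from h import *
im=wrist('w1');print(proj(im,[.539,-.33,.166]),proj(im,[.539,-.33,.116]))"
```

```text
2.15 [ 0.53205184 -0.31572186  0.29375613] [-4.94601625e-04  2.49888246e-03  9.99996532e-01 -6.68916669e-04] [-0.64412336  0.76549651 -0.50222523] 0.0855899989796278
[241.41050177 188.27533596] [243.52680768 175.12807267]
```

View pics/w1.png

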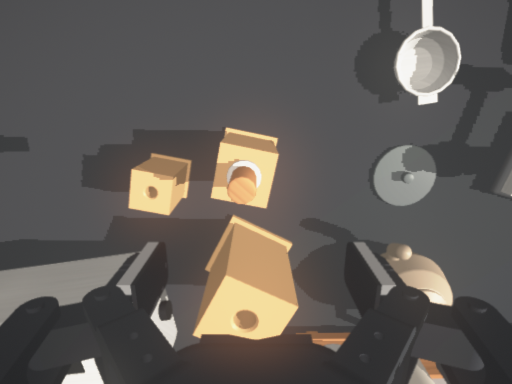

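Wrist view: handle top about (242,191), white flange about (244,178); big stand's hole at (246,320), clear of the fingers' line along y.

```bash
python3 - <<'E'
from m import *
im=pickle.load(open("w1.pkl","rb"));p=im["pixels"]
hsv=cv2.cvtColor(p,cv2.COLOR_BGR2HSV);h,s,v=cv2.split(hsv)
w=((s<60)&(v>110)).astype(np.uint8);w[:155]=0;w[205:]=0;w[:,:222]=0;w[:,270:]=0
print("flange px",cv2.minEnclosingCircle(np.argwhere(w)[:,::-1].astype(np.float32)))
print(hsv[191,242],hsv[175,234],hsv[200,265],hsv[172,242])
o=((h<12)&(s>120)&(v>60)).astype(np.uint8);o[:160]=0;o[207:]=0;o[:,:225]=0;o[:,262:]=0
print("handle",cv2.boundingRect(np.argwhere(o)[:,::-1].astype(np.int32)))
for u,vv,z in((242.5,190.5,.166),(244,178,.116),(244,176,.116)):print(plane(im,u,vv,z))
for z in(.14,.16,.18):print(z,plane(im,246,320,z), plane(im,225,264,z),plane(T,583*.64,204*.64,z))
E
```

```text
flange px ((246.47071838378906, 187.29202270507812), 28.048717498779297)
[ 16 116 243] [ 13 123 149] [ 22  88 245] [ 12 125 167]
handle (0, 0, 0, 0)
[ 0.54116663 -0.32902427  0.166     ]
[ 0.54222697 -0.32953597  0.116     ]
[ 0.53997939 -0.32950085  0.116     ]
0.14 [ 0.70871485 -0.32894593  0.14      ] [ 0.63387862 -0.35106015  0.14      ] [ 0.69996968 -0.33153621  0.14      ]
0.16 [ 0.69183422 -0.32807882  0.16      ] [ 0.62204349 -0.34870208  0.16      ] [ 0.69352294 -0.32574492  0.16      ]
0.18 [ 0.67495359 -0.32721171  0.18      ] [ 0.61020836 -0.34634402  0.18      ] [ 0.6870762  -0.31995362  0.18      ]
```

>>> send_rows:
  increments:
    - {"gripper": -1, "linear": [0.008, -0.013, -0.04], "delta_rot": [0, 0, 0]}
    - {"gripper": -1, "linear": [0.008, -0.013, -0.08], "delta_rot": [0, 0, 0]}
    - {"gripper": -1, "linear": [0.008, -0.013, -0.1], "delta_rot": [0, 0, 0]}
    - {"gripper": -1, "linear": [0.008, -0.013, -0.1], "delta_rot": [0, 0, 0]}
    - {"gripper": -1, "linear": [0.008, -0.013, -0.1], "delta_rot": [0, 0, 0]}

```text
clock: 2.7
position: [0.539, -0.3226, 0.1967]
ee_rot: [0.0, -0.0, 1.0, 0.0]
contact_force: [0.0, -0.9, 0.8]
width: 0.0853
gripper_force: 0.0
```

>>> send_rows:
  increments:
    - {"gripper": -1, "linear": [0.002, -0.007, -0.02], "delta_rot": [0, 0, 0]}
    - {"gripper": -1, "linear": [0.002, -0.007, -0.045], "delta_rot": [0, 0, 0]}
    - {"gripper": -1, "linear": [0.002, -0.007, -0.068], "delta_rot": [0, 0, 0]}
    - {"gripper": -1, "linear": [0.002, -0.007, -0.068], "delta_rot": [0, 0, 0]}
    - {"gripper": -1, "linear": [0.002, -0.007, -0.068], "delta_rot": [0, 0, 0]}

```text
clock: 3.2
position: [0.5419, -0.3308, 0.1299]
ee_rot: [0.001, 0.0, 1.0, -0.001]
contact_force: [0.6, -0.3, 0.2]
width: 0.0856
gripper_force: 0.0
```

>>> send_rows:
  newtons: 30
  increments:
    - {"gripper": 1, "linear": [0, 0, 0], "delta_rot": [0, 0, 0]}
    - {"gripper": 1, "linear": [0, 0, 0], "delta_rot": [0, 0, 0]}
    - {"gripper": 1, "linear": [0, 0, 0], "delta_rot": [0, 0, 0]}
    - {"gripper": 1, "linear": [0, 0, 0], "delta_rot": [0, 0, 0]}
    - {"gripper": 1, "linear": [0, 0, 0], "delta_rot": [0, 0, 0]}
    - {"gripper": 1, "linear": [0, 0, 0], "delta_rot": [0, 0, 0]}
    - {"gripper": 1, "linear": [0, 0, 0], "delta_rot": [0, 0, 0]}
    - {"gripper": 1, "linear": [0, 0, 0], "delta_rot": [0, 0, 0]}

```text
clock: 4.0
position: [0.5412, -0.3305, 0.1286]
ee_rot: [0.0, 0.0, 1.0, -0.0]
contact_force: [-0.0, 1.9, 5.6]
width: 0.0271
gripper_force: 30.0
```

>>> send_rows:
  newtons: 80
  increments:
    - {"gripper": 1, "linear": [0, 0, 0], "delta_rot": [0, 0, 0]}
    - {"gripper": 1, "linear": [0, 0, 0], "delta_rot": [0, 0, 0]}
    - {"gripper": 1, "linear": [0, 0, 0.005], "delta_rot": [0, 0, 0]}
    - {"gripper": 1, "linear": [0, 0, 0.015], "delta_rot": [0, 0, 0]}
    - {"gripper": 1, "linear": [0, 0, 0.03], "delta_rot": [0, 0, 0]}
    - {"gripper": 1, "linear": [0, 0, 0.05], "delta_rot": [0, 0, 0]}
    - {"gripper": 1, "linear": [0, 0, 0.07], "delta_rot": [0, 0, 0]}

```text
clock: 4.7
position: [0.5407, -0.3304, 0.1984]
ee_rot: [-0.0, 0.0, 1.0, 0.0]
contact_force: [-0.3, -0.0, -1.4]
width: 0.0267
gripper_force: 78.6
```

>>> send_rows:
  increments:
    - {"gripper": 1, "linear": [0, 0, 0.03], "delta_rot": [0, 0, 0]}
    - {"gripper": 1, "linear": [0, 0, 0.06], "delta_rot": [0, 0, 0]}
    - {"gripper": 1, "linear": [0, 0, 0.1], "delta_rot": [0, 0, 0]}
    - {"gripper": 1, "linear": [0, 0, 0.14], "delta_rot": [0, 0, 0]}
    - {"gripper": 1, "linear": [0, 0, 0.14], "delta_rot": [0, 0, 0]}
    - {"gripper": 1, "linear": [0, 0, 0.14], "delta_rot": [0, 0, 0]}

```text
clock: 5.3
position: [0.541, -0.3307, 0.339]
ee_rot: [0.001, 0.0, 1.0, -0.001]
contact_force: [-0.4, 0.2, -2.7]
width: 0.0266
gripper_force: 78.8
```

>>> send_rows:
  increments:
    - {"gripper": 1, "linear": [0, 0.03, 0], "delta_rot": [0, 0, 0]}
    - {"gripper": 1, "linear": [0, 0.08, 0], "delta_rot": [0, 0, 0]}
    - {"gripper": 1, "linear": [0, 0.13, 0], "delta_rot": [0, 0, 0]}
    - {"gripper": 1, "linear": [0, 0.18, 0], "delta_rot": [0, 0, 0]}
    - {"gripper": 1, "linear": [0, 0.23, 0], "delta_rot": [0, 0, 0]}
    - {"gripper": 1, "linear": [0, 0.28, 0], "delta_rot": [0, 0, 0]}
    - {"gripper": 1, "linear": [0, 0.32, 0], "delta_rot": [0, 0, 0]}
    - {"gripper": 1, "linear": [0, 0.35, 0], "delta_rot": [0, 0, 0]}

```text
clock: 6.1
position: [0.5394, 0.0223, 0.3358]
ee_rot: [-0.002, -0.001, 1.0, 0.001]
contact_force: [0.5, -0.2, -1.9]
width: 0.0266
gripper_force: 78.9
```

>>> send_rows:
  increments:
    - {"gripper": 1, "linear": [0, 0.01, 0], "delta_rot": [0, 0, 0]}
    - {"gripper": 1, "linear": [0, 0.01, 0], "delta_rot": [0, 0, 0]}
    - {"gripper": 1, "linear": [0, 0.01, 0], "delta_rot": [0, 0, 0]}

```text
clock: 6.4
position: [0.5406, 0.0285, 0.3369]
ee_rot: [-0.001, 0.001, 1.0, -0.001]
contact_force: [0.3, -0.7, -1.9]
width: 0.0261
gripper_force: 78.9
```

```bash
python3 -c "
from h import *
import pickle
im=wrist('w2')
for z in(.154,.17,.186):print(proj(im,[.545,.115,z]))
for n in('side','top'):
    s=optics.get_image(n);pickle.dump(s,open(n+'2.pkl','wb'))
S=pickle.load(open('side2.pkl','rb'));p=get_state()['position']
u,v=proj(S,p-[0,0,.06]).astype(int);print(u,v)
a=cv2.resize(S['pixels'][max(v-75,0):max(v-75,0)+150,max(u-100,0):max(u-100,0)+200],(400,300))
b=im['pixels']; cv2.imwrite('pics/c2.png',np.hstack([cv2.resize(b,(400,300)),a]))
"
```

```text
6.4 [0.54064392 0.0284914  0.33694044] [-9.85135549e-04  5.96955548e-04  9.99999180e-01 -5.59268150e-04] [ 0.29228971 -0.66367088 -1.88612989] 0.026083876047543586
[335.06541679 171.78479653]
[338.85280054 175.32805808]
[343.019559   179.22775758]
233 143
```

View pics/c2.png

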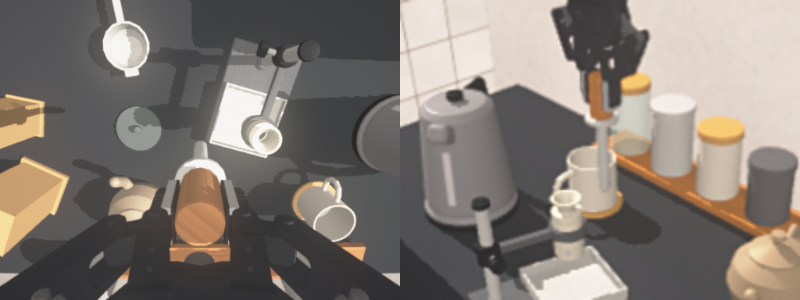

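Wrist half: rim centre near (265,135), rod tip near (201,147); side half: rod hanging straight in the gripper. I'll zoom for the numbers.

```bash
python3 - <<'E'
from m import *
im=pickle.load(open("w2.pkl","rb"));p=im["pixels"]
a=cv2.resize(p[145:201,302:376],None,fx=5.4,fy=5.4,interpolation=cv2.INTER_CUBIC)
b=cv2.resize(p[165:221,220:294],None,fx=5.4,fy=5.4,interpolation=cv2.INTER_CUBIC)
cv2.imwrite("pics/z2.png",np.hstack([a,b]));print(a.shape)
print(proj(im,[.5406,.0285,.224]),proj(im,[.5406,.0285,.324]))
E
```

```text
(302, 400, 3)
[256.76695609 185.51937472] [257.2286981  234.72719209]
```

View pics/z2.png

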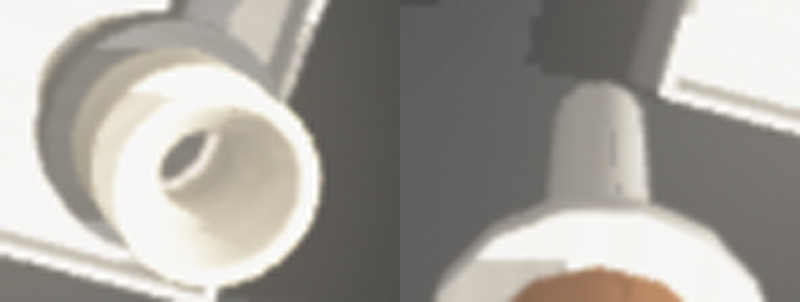

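```bash
cat > t.py <<'E'
from m import *
def trin(obs,w=None):
    A=np.zeros((3,3));b=np.zeros(3)
    for im,u,v in obs:
        c,d=ray(im,u,v);d/=np.linalg.norm(d);P=np.eye(3)-np.outer(d,d);A+=P;b+=P@c
    x=np.linalg.solve(A,b);return x,[(np.array([u,v])-proj(im,x)).round(1) for im,u,v in obs]
E
python3 - <<'E'
from t import *
W=pickle.load(open("w2.pkl","rb"))
t,s,w=(T,207.8,186.2),(S,215.9,166.8),(W,341.8,179.3)
for o in([t,s,w],[s,w],[t,w]):print(trin(o))
for z in(.16,.17,.18):print(plane(W,341.8,179.3,z),plane(W,340.5,178.6,z))
# rod tip/shaft in S2: fit white-ish rod axis? print predicted tip
S2=pickle.load(open("side2.pkl","rb"));print(proj(S2,[.5406,.0285,.224]))
E
```

```text
(array([0.54701497, 0.11601442, 0.17053419]), [array([0. , 1.6]), array([1.2, 0. ]), array([2., 2.])])
(array([0.55112843, 0.11854385, 0.16720986]), [array([ 0.5, -0.1]), array([ 0.8, -1. ])])
(array([0.54077952, 0.11255384, 0.19315698]), [array([-0.4,  0.9]), array([-1.1,  2.4])])
[0.55197562 0.1213847  0.16      ] [0.55118683 0.11989963 0.16      ]
[0.54932144 0.1184598  0.17      ] [0.5485573  0.11702115 0.17      ]
[0.54666725 0.1155349  0.18      ] [0.54592778 0.11414267 0.18      ]
[234.11936624 162.91414937]
```

```bash
python3 - <<'E'
from t import *
S2=pickle.load(open("side2.pkl","rb"))
for z in(.224,.318,.324,.374):print(z,proj(S2,[.5406,.0285,z]))
a=S2["pixels"][85:185,180:280];b=S2["pixels"][140:190,190:265]
cv2.imwrite("pics/z3.png",np.hstack([cv2.resize(a,(600,600),interpolation=cv2.INTER_CUBIC)]))
d=cv2.absdiff(S2["pixels"],S["pixels"]).max(2)
for v in range(126,176,3):
    c=np.where(d[v,215:260]>25)[0];print(v,c.min()+215 if len(c) else None,c.max()+215 if len(c) else None,len(c))
E
```

```text
0.224 [234.11936624 162.91414937]
0.318 [232.67841458 127.92452814]
0.324 [232.58151965 125.54235984]
0.374 [231.75029205 104.9452744 ]
126 225 241 17
129 226 240 14
132 231 236 6
135 231 236 6
138 231 237 7
141 232 237 6
144 232 232 1
147 232 232 1
150 236 237 2
153 233 233 1
156 None None 0
159 237 237 1
162 None None 0
165 None None 0
168 None None 0
171 None None 0
174 None None 0
```

View pics/z3.png

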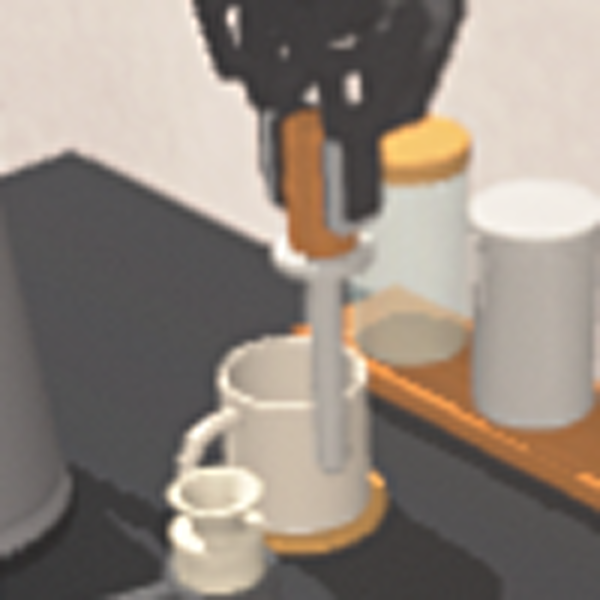

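The zoom shows the rod vertical, tip at crop (333,468), i.e. pixel (235.4,163), 1 px right of prediction; rim centre at (216.2,167.2). I'll apply these offsets.

```bash
python3 - <<'E'
from t import *
W=pickle.load(open("w2.pkl","rb"))
for wu,wv in((341.8,179.9),(341,179)):
    print(trin([(S,215,167.1),(W,wu,wv)]),trin([(S,215,167.1),(T,207.8,186.2),(W,wu,wv)]))
E
```

```text
(array([0.55086333, 0.11978991, 0.16603781]), [array([-0.1,  0. ]), array([-0.1,  0.2])]) (array([0.54671428, 0.11665733, 0.16984491]), [array([0.5, 0.2]), array([0.2, 1.5]), array([1.5, 3. ])])
(array([0.54968566, 0.11845245, 0.16715105]), [array([-0.,  0.]), array([-0. ,  0.1])]) (array([0.54627592, 0.11621226, 0.17001086]), [array([0.5, 0.1]), array([0.1, 1.3]), array([1.1, 2.5])])
```

>>> send_rows:
  increments:
    - {"gripper": 1, "linear": [0.005, 0.04, 0], "delta_rot": [0, 0, 0]}
    - {"gripper": 1, "linear": [0.009, 0.08, 0], "delta_rot": [0, 0, 0]}
    - {"gripper": 1, "linear": [0.009, 0.09, -0.02], "delta_rot": [0, 0, 0]}
    - {"gripper": 1, "linear": [0.009, 0.09, -0.035], "delta_rot": [0, 0, 0]}
    - {"gripper": 1, "linear": [0.009, 0.09, -0.035], "delta_rot": [0, 0, 0]}
    - {"gripper": 1, "linear": [0.009, 0.09, -0.035], "delta_rot": [0, 0, 0]}

```text
clock: 7.15
position: [0.5502, 0.1185, 0.3031]
ee_rot: [-0.0, 0.001, 1.0, -0.0]
contact_force: [0.5, -1.2, -1.3]
width: 0.0265
gripper_force: 79.3
```

```bash
python3 - <<'E'
from h import *
import pickle
im=wrist('w3');p=get_state()["position"]
s=optics.get_image("side");pickle.dump(s,open('side3.pkl','wb'))
tip=p-[0,0,.1126];print(proj(im,tip),proj(s,tip))
print(proj(im,[.55,.119,.1665]),proj(s,[.55,.119,.1665]))
a=im["pixels"][150:210,216:296];b=s["pixels"][135:195,175:255]
cv2.imwrite("pics/z4.png",np.hstack([cv2.resize(x,(400,300),interpolation=cv2.INTER_CUBIC) for x in(a,b)]))
E
```

```text
7.15 [0.5501893  0.11853635 0.3030623 ] [-1.09061557e-04  1.11055572e-03  9.99999369e-01 -1.31555368e-04] [ 0.45659068 -1.17696835 -1.33187446] 0.026494459404555623
[256.73542863 186.03322323] [214.64109783 159.29925246]
[257.05787263 178.26186909] [215.00437894 167.17890238]
```

View pics/z4.png

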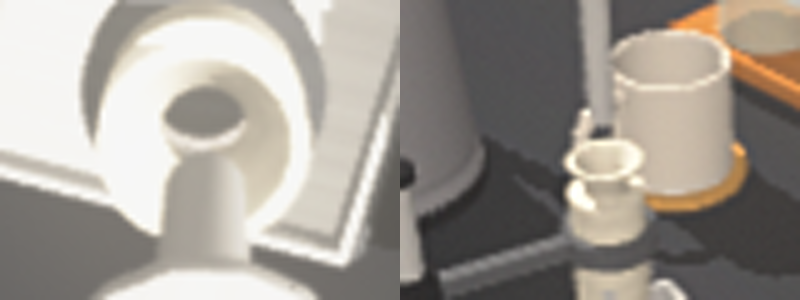

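Tip and rim line up in y in the wrist crop (both ≈ column 205); the side crop suggests the rod should go ~1–2 mm toward +x. Now feeling down.

>>> send_rows:
  increments:
    - {"gripper": 1, "linear": [0.001, 0, -0.005], "delta_rot": [0, 0, 0]}
    - {"gripper": 1, "linear": [0.001, 0, -0.01], "delta_rot": [0, 0, 0]}
    - {"gripper": 1, "linear": [0.001, 0, -0.015], "delta_rot": [0, 0, 0]}
    - {"gripper": 1, "linear": [0.001, 0, -0.02], "delta_rot": [0, 0, 0]}
    - {"gripper": 1, "linear": [0.001, 0, -0.024], "delta_rot": [0, 0, 0]}
    - {"gripper": 1, "linear": [0.001, 0, -0.028], "delta_rot": [0, 0, 0]}
    - {"gripper": 1, "linear": [0.001, 0, -0.028], "delta_rot": [0, 0, 0]}

```text
clock: 7.95
position: [0.5505, 0.1195, 0.2742]
ee_rot: [-0.001, 0.0, 1.0, -0.0]
contact_force: [-0.4, 0.2, -2.3]
width: 0.0263
gripper_force: 79.3
```

>>> send_rows:
  increments:
    - {"gripper": 1, "linear": [0, 0, -0.002], "delta_rot": [0, 0, 0]}
    - {"gripper": 1, "linear": [0, 0, -0.004], "delta_rot": [0, 0, 0]}
    - {"gripper": 1, "linear": [0, 0, -0.004], "delta_rot": [0, 0, 0]}

```text
clock: 8.25
position: [0.5508, 0.1195, 0.2708]
ee_rot: [-0.0, 0.0, 1.0, 0.0]
contact_force: [-0.0, 0.6, -0.9]
width: 0.0264
gripper_force: 79.3
```

>>> send_rows:
  increments:
    - {"gripper": 1, "linear": [0, 0, -0.0015], "delta_rot": [0, 0, 0]}
    - {"gripper": 1, "linear": [0, 0, -0.003], "delta_rot": [0, 0, 0]}
    - {"gripper": 1, "linear": [0, 0, -0.003], "delta_rot": [0, 0, 0]}

```text
clock: 8.55
position: [0.5508, 0.1195, 0.2677]
ee_rot: [-0.0, 0.0, 1.0, 0.0]
contact_force: [-0.1, -0.2, -1.0]
width: 0.0265
gripper_force: 79.3
```

>>> send_rows:
  increments:
    - {"gripper": 1, "linear": [0, 0, -0.0015], "delta_rot": [0, 0, 0]}
    - {"gripper": 1, "linear": [0, 0, -0.003], "delta_rot": [0, 0, 0]}
    - {"gripper": 1, "linear": [0, 0, -0.003], "delta_rot": [0, 0, 0]}

```text
clock: 8.85
position: [0.5508, 0.1194, 0.2647]
ee_rot: [-0.0, 0.0, 1.0, -0.0]
contact_force: [-0.2, -0.1, -1.4]
width: 0.0265
gripper_force: 79.3
```

>>> send_rows:
  increments:
    - {"gripper": 1, "linear": [0, 0, -0.0015], "delta_rot": [0, 0, 0]}
    - {"gripper": 1, "linear": [0, 0, -0.003], "delta_rot": [0, 0, 0]}
    - {"gripper": 1, "linear": [0, 0, -0.003], "delta_rot": [0, 0, 0]}

```text
clock: 9.15
position: [0.5508, 0.1194, 0.2616]
ee_rot: [-0.0, 0.0, 1.0, -0.0]
contact_force: [0.3, -0.4, -2.2]
width: 0.0264
gripper_force: 79.3
```

>>> send_rows:
  increments:
    - {"gripper": 1, "linear": [0, 0, -0.001], "delta_rot": [0, 0, 0]}
    - {"gripper": 1, "linear": [0, 0, -0.002], "delta_rot": [0, 0, 0]}
    - {"gripper": 1, "linear": [0, 0, -0.002], "delta_rot": [0, 0, 0]}

```text
clock: 9.45
position: [0.5508, 0.1194, 0.2598]
ee_rot: [-0.0, 0.0, 1.0, -0.0]
contact_force: [-0.9, -0.6, -1.9]
width: 0.0261
gripper_force: 79.3
```

>>> send_rows:
  increments:
    - {"gripper": 1, "linear": [0, 0, -0.001], "delta_rot": [0, 0, 0]}
    - {"gripper": 1, "linear": [0, 0, -0.002], "delta_rot": [0, 0, 0]}
    - {"gripper": 1, "linear": [0, 0, -0.002], "delta_rot": [0, 0, 0]}

```text
clock: 9.75
position: [0.5508, 0.1194, 0.2578]
ee_rot: [-0.0, 0.0, 1.0, -0.0]
contact_force: [-1.0, -1.0, -1.9]
width: 0.0263
gripper_force: 79.3
```

>>> send_rows:
  increments:
    - {"gripper": 1, "linear": [0, 0, -0.001], "delta_rot": [0, 0, 0]}
    - {"gripper": 1, "linear": [0, 0, -0.002], "delta_rot": [0, 0, 0]}
    - {"gripper": 1, "linear": [0, 0, -0.002], "delta_rot": [0, 0, 0]}

```text
clock: 10.05
position: [0.5508, 0.1194, 0.2558]
ee_rot: [-0.0, 0.0, 1.0, -0.0]
contact_force: [-0.9, -0.4, -2.7]
width: 0.0266
gripper_force: 79.3
```

>>> send_rows:
  increments:
    - {"gripper": 1, "linear": [0, 0, -0.001], "delta_rot": [0, 0, 0]}
    - {"gripper": 1, "linear": [0, 0, -0.002], "delta_rot": [0, 0, 0]}
    - {"gripper": 1, "linear": [0, 0, -0.002], "delta_rot": [0, 0, 0]}

```text
clock: 10.35
position: [0.5509, 0.1195, 0.2538]
ee_rot: [-0.0, 0.0, 1.0, 0.0]
contact_force: [-0.6, -0.8, -1.4]
width: 0.0263
gripper_force: 79.3
```

>>> send_rows:
  increments:
    - {"gripper": 1, "linear": [0, 0, -0.001], "delta_rot": [0, 0, 0]}
    - {"gripper": 1, "linear": [0, 0, -0.002], "delta_rot": [0, 0, 0]}
    - {"gripper": 1, "linear": [0, 0, -0.003], "delta_rot": [0, 0, 0]}
    - {"gripper": 1, "linear": [0, 0, -0.004], "delta_rot": [0, 0, 0]}
    - {"gripper": 1, "linear": [0, 0, -0.004], "delta_rot": [0, 0, 0]}

```text
clock: 10.85
position: [0.5508, 0.1195, 0.2497]
ee_rot: [-0.0, 0.0, 1.0, 0.0]
contact_force: [-1.0, -0.8, -2.4]
width: 0.0268
gripper_force: 79.3
```

>>> send_rows:
  increments:
    - {"gripper": 1, "linear": [0, 0, -0.001], "delta_rot": [0, 0, 0]}
    - {"gripper": 1, "linear": [0, 0, -0.002], "delta_rot": [0, 0, 0]}
    - {"gripper": 1, "linear": [0, 0, -0.003], "delta_rot": [0, 0, 0]}
    - {"gripper": 1, "linear": [0, 0, -0.004], "delta_rot": [0, 0, 0]}
    - {"gripper": 1, "linear": [0, 0, -0.004], "delta_rot": [0, 0, 0]}

```text
clock: 11.35
position: [0.5509, 0.1195, 0.2457]
ee_rot: [-0.0, 0.0, 1.0, 0.0]
contact_force: [-1.2, -0.3, -1.8]
width: 0.0263
gripper_force: 79.2
```

>>> send_rows:
  increments:
    - {"gripper": 1, "linear": [0, 0, -0.001], "delta_rot": [0, 0, 0]}
    - {"gripper": 1, "linear": [0, 0, -0.002], "delta_rot": [0, 0, 0]}
    - {"gripper": 1, "linear": [0, 0, -0.003], "delta_rot": [0, 0, 0]}
    - {"gripper": 1, "linear": [0, 0, -0.004], "delta_rot": [0, 0, 0]}
    - {"gripper": 1, "linear": [0, 0, -0.004], "delta_rot": [0, 0, 0]}

```text
clock: 11.85
position: [0.5509, 0.1195, 0.2417]
ee_rot: [-0.0, 0.0, 1.0, 0.0]
contact_force: [-1.0, -1.5, -1.8]
width: 0.0263
gripper_force: 79.2
```

```bash
python3 -c "
from h import *
s=get_state();print(s['position'],s['contact_force'],s['moment'])"
```

```text
[0.55086395 0.11950492 0.2417395 ] [-0.96071673 -1.49774641 -1.79686985] [-0.2393729   0.26070438 -0.01873536]
```

>>> send_rows:
  increments:
    - {"gripper": 1, "linear": [-0.0008, -0.0008, 0], "delta_rot": [0, 0, 0]}
    - {"gripper": 1, "linear": [-0.0008, -0.0008, 0], "delta_rot": [0, 0, 0]}

```text
clock: 12.05
position: [0.5505, 0.119, 0.242]
ee_rot: [0.001, 0.0, 1.0, 0.0]
contact_force: [0.2, 0.2, -0.9]
width: 0.0265
gripper_force: 79.3
```

```bash
python3 -c "
from h import *
s=get_state();print(s['position'],s['contact_force'],s['moment'])"
```

```text
[0.55050896 0.11902755 0.24204775] [ 0.17493063  0.17220363 -0.88489873] [-0.0386119  -0.03870652 -0.0145084 ]
```

>>> send_rows:
  increments:
    - {"gripper": 1, "linear": [0, 0, -0.001], "delta_rot": [0, 0, 0]}
    - {"gripper": 1, "linear": [0, 0, -0.002], "delta_rot": [0, 0, 0]}
    - {"gripper": 1, "linear": [0, 0, -0.003], "delta_rot": [0, 0, 0]}
    - {"gripper": 1, "linear": [0, 0, -0.004], "delta_rot": [0, 0, 0]}
    - {"gripper": 1, "linear": [0, 0, -0.005], "delta_rot": [0, 0, 0]}

```text
clock: 12.55
position: [0.5501, 0.1187, 0.2368]
ee_rot: [-0.0, 0.0, 1.0, 0.0]
contact_force: [0.0, -0.5, -1.4]
width: 0.0266
gripper_force: 79.3
```

>>> send_rows:
  increments:
    - {"gripper": 1, "linear": [0, 0, -0.001], "delta_rot": [0, 0, 0]}
    - {"gripper": 1, "linear": [0, 0, -0.002], "delta_rot": [0, 0, 0]}
    - {"gripper": 1, "linear": [0, 0, -0.003], "delta_rot": [0, 0, 0]}
    - {"gripper": 1, "linear": [0, 0, -0.004], "delta_rot": [0, 0, 0]}

```text
clock: 12.95
position: [0.5502, 0.1187, 0.233]
ee_rot: [0.0, 0.0, 1.0, 0.0]
contact_force: [-0.6, -1.1, 3.9]
width: 0.0261
gripper_force: 79.3
```

>>> send_rows:
  increments:
    - {"gripper": 1, "linear": [0, 0, -0.001], "delta_rot": [0, 0, 0]}
    - {"gripper": 1, "linear": [0, 0, -0.002], "delta_rot": [0, 0, 0]}
    - {"gripper": 1, "linear": [0, 0, -0.003], "delta_rot": [0, 0, 0]}
    - {"gripper": 1, "linear": [0, 0, -0.004], "delta_rot": [0, 0, 0]}

```text
clock: 13.35
position: [0.5509, 0.1187, 0.2314]
ee_rot: [0.002, 0.0, 1.0, 0.0]
contact_force: [-1.3, 0.0, 9.5]
width: 0.0263
gripper_force: 79.9
```

>>> send_rows:
  increments:
    - {"gripper": 1, "linear": [0, 0, -0.001], "delta_rot": [0, 0, 0]}
    - {"gripper": 1, "linear": [0, 0, -0.002], "delta_rot": [0, 0, 0]}
    - {"gripper": 1, "linear": [0, 0, -0.003], "delta_rot": [0, 0, 0]}
    - {"gripper": 1, "linear": [0, 0, -0.004], "delta_rot": [0, 0, 0]}

```text
clock: 13.75
position: [0.551, 0.1187, 0.2277]
ee_rot: [0.002, 0.0, 1.0, 0.0]
contact_force: [-1.5, 0.0, 9.8]
width: 0.0265
gripper_force: 79.9
```

>>> send_rows:
  increments:
    - {"gripper": 1, "linear": [0, 0, -0.001], "delta_rot": [0, 0, 0]}
    - {"gripper": 1, "linear": [0, 0, -0.002], "delta_rot": [0, 0, 0]}
    - {"gripper": 1, "linear": [0, 0, -0.003], "delta_rot": [0, 0, 0]}
    - {"gripper": 1, "linear": [0, 0, -0.004], "delta_rot": [0, 0, 0]}

```text
clock: 14.15
position: [0.551, 0.1188, 0.2237]
ee_rot: [0.002, 0.0, 1.0, 0.0]
contact_force: [-1.7, -0.7, 10.6]
width: 0.0262
gripper_force: 79.9
```

```bash
python3 -c "
from h import *
s=get_state();print(s['position'],s['contact_force'],s['moment'],s['ee_rot'])"
```

```text
[0.55101745 0.11877252 0.22368861] [-1.74181458 -0.67639371 10.55140731] [-0.07236727  0.43001026 -0.01546314] [2.05169219e-03 3.73646768e-04 9.99997809e-01 1.82752337e-04]
```

>>> send_rows:
  increments:
    - {"gripper": 1, "linear": [-0.0008, 0, -0.001], "delta_rot": [0, 0, 0]}
    - {"gripper": 1, "linear": [-0.0008, 0, -0.002], "delta_rot": [0, 0, 0]}
    - {"gripper": 1, "linear": [-0.0008, 0, -0.003], "delta_rot": [0, 0, 0]}
    - {"gripper": 1, "linear": [-0.0008, 0, -0.004], "delta_rot": [0, 0, 0]}
    - {"gripper": 1, "linear": [-0.0008, 0, -0.005], "delta_rot": [0, 0, 0]}
    - {"gripper": 1, "linear": [-0.0008, 0, -0.006], "delta_rot": [0, 0, 0]}
    - {"gripper": 1, "linear": [-0.0008, 0, -0.007], "delta_rot": [0, 0, 0]}
    - {"gripper": 1, "linear": [-0.0008, 0, -0.008], "delta_rot": [0, 0, 0]}

```text
clock: 14.95
position: [0.5507, 0.1188, 0.2157]
ee_rot: [0.002, 0.0, 1.0, 0.0]
contact_force: [-1.8, -1.0, 9.1]
width: 0.0265
gripper_force: 80.0
```

>>> send_rows:
  increments:
    - {"gripper": 1, "linear": [0, 0, -0.001], "delta_rot": [0, 0, 0]}
    - {"gripper": 1, "linear": [0, 0, -0.002], "delta_rot": [0, 0, 0]}
    - {"gripper": 1, "linear": [0, 0, -0.003], "delta_rot": [0, 0, 0]}
    - {"gripper": 1, "linear": [0, 0, -0.004], "delta_rot": [0, 0, 0]}
    - {"gripper": 1, "linear": [0, 0, -0.005], "delta_rot": [0, 0, 0]}
    - {"gripper": 1, "linear": [0, 0, -0.006], "delta_rot": [0, 0, 0]}
    - {"gripper": 1, "linear": [0, 0, -0.007], "delta_rot": [0, 0, 0]}
    - {"gripper": 1, "linear": [0, 0, -0.008], "delta_rot": [0, 0, 0]}

```text
clock: 15.75
position: [0.5506, 0.1188, 0.2076]
ee_rot: [0.002, 0.0, 1.0, 0.0]
contact_force: [-1.5, -0.2, 10.3]
width: 0.0267
gripper_force: 80.0
```

>>> send_rows:
  increments:
    - {"gripper": 1, "linear": [0, 0, -0.001], "delta_rot": [0, 0, 0]}
    - {"gripper": 1, "linear": [0, 0, -0.002], "delta_rot": [0, 0, 0]}
    - {"gripper": 1, "linear": [0, 0, -0.003], "delta_rot": [0, 0, 0]}
    - {"gripper": 1, "linear": [0, 0, -0.004], "delta_rot": [0, 0, 0]}

```text
clock: 16.15
position: [0.5507, 0.1188, 0.2036]
ee_rot: [0.002, 0.0, 1.0, 0.0]
contact_force: [-1.3, -0.3, 9.5]
width: 0.0262
gripper_force: 80.0
```

```bash
python3 - <<'E'
from h import *
import pickle
s=get_state();print(s['position'],s['contact_force'],s['moment'],s['ee_rot'])
im=optics.get_image("side");pickle.dump(im,open("side4.pkl","wb"))
u,v=proj(im,[.55,.119,.15]).astype(int)
cv2.imwrite("pics/z5.png",cv2.resize(im["pixels"][v-55:v+45,u-65:u+65],(780,600),interpolation=cv2.INTER_CUBIC))
p=s['position'];print(u-65,v-55,[proj(im,[p[0],p[1],z]) for z in(p[2]-.0186,.1665)])
E
```

```text
[0.55067783 0.11878421 0.20355904] [-1.29156995 -0.33829086  9.45928499] [-0.05741798  0.30607483 -0.00612689] [2.37714081e-03 3.84192312e-04 9.99997077e-01 2.20183819e-04]
150 117 [array([214.79680495, 161.23912704]), array([215.25106123, 167.11371288])]
```

View pics/z5.png

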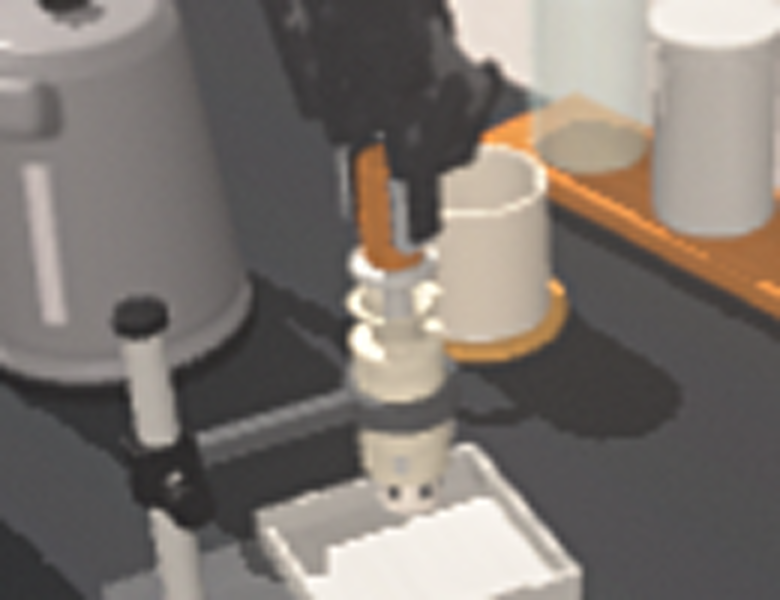

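The view shows the flange (row 262) about 6.6 px, roughly 19 mm, above the rim (row 302), with the cartridge emerging. Release is due in about 15 mm.

>>> send_rows:
  increments:
    - {"gripper": 1, "linear": [0, 0, -0.001], "delta_rot": [0, 0, 0]}
    - {"gripper": 1, "linear": [0, 0, -0.002], "delta_rot": [0, 0, 0]}
    - {"gripper": 1, "linear": [0, 0, -0.003], "delta_rot": [0, 0, 0]}
    - {"gripper": 1, "linear": [0, 0, -0.004], "delta_rot": [0, 0, 0]}
    - {"gripper": 1, "linear": [0, 0, -0.005], "delta_rot": [0, 0, 0]}
    - {"gripper": 1, "linear": [0, 0, -0.006], "delta_rot": [0, 0, 0]}
    - {"gripper": 1, "linear": [0, 0, -0.007], "delta_rot": [0, 0, 0]}

```text
clock: 16.9
position: [0.5507, 0.1188, 0.1966]
ee_rot: [0.002, 0.0, 1.0, 0.0]
contact_force: [-1.0, -0.2, 9.8]
width: 0.0265
gripper_force: 80.0
```

>>> send_rows:
  increments:
    - {"gripper": 1, "linear": [0, 0, -0.0005], "delta_rot": [0, 0, 0]}
    - {"gripper": 1, "linear": [0, 0, -0.001], "delta_rot": [0, 0, 0]}
    - {"gripper": 1, "linear": [0, 0, -0.0015], "delta_rot": [0, 0, 0]}
    - {"gripper": 1, "linear": [0, 0, -0.002], "delta_rot": [0, 0, 0]}

```text
clock: 17.3
position: [0.5507, 0.1188, 0.1945]
ee_rot: [0.002, 0.0, 1.0, 0.0]
contact_force: [-1.6, -0.6, 9.4]
width: 0.0261
gripper_force: 80.0
```

>>> send_rows:
  increments:
    - {"gripper": 1, "linear": [0, 0, -0.0005], "delta_rot": [0, 0, 0]}
    - {"gripper": 1, "linear": [0, 0, -0.001], "delta_rot": [0, 0, 0]}
    - {"gripper": 1, "linear": [0, 0, -0.0015], "delta_rot": [0, 0, 0]}
    - {"gripper": 1, "linear": [0, 0, -0.002], "delta_rot": [0, 0, 0]}

```text
clock: 17.7
position: [0.5491, 0.1187, 0.1897]
ee_rot: [-0.0, 0.0, 1.0, 0.0]
contact_force: [0.2, -0.6, -2.4]
width: 0.0265
gripper_force: 79.8
```

>>> send_rows:
  increments:
    - {"gripper": 1, "linear": [0, 0, -0.0005], "delta_rot": [0, 0, 0]}
    - {"gripper": 1, "linear": [0, 0, -0.001], "delta_rot": [0, 0, 0]}

```text
clock: 17.9
position: [0.549, 0.1187, 0.1886]
ee_rot: [-0.001, 0.0, 1.0, 0.0]
contact_force: [-1.6, 0.1, 1.8]
width: 0.0266
gripper_force: 79.7
```

>>> send_rows:
  increments:
    - {"gripper": 1, "linear": [0.001, 0, 0.004], "delta_rot": [0, 0, 0]}
    - {"gripper": 1, "linear": [0.001, 0, 0.008], "delta_rot": [0, 0, 0]}
    - {"gripper": 1, "linear": [0.001, 0, 0.012], "delta_rot": [0, 0, 0]}

```text
clock: 18.2
position: [0.5505, 0.1187, 0.2013]
ee_rot: [0.0, 0.0, 1.0, 0.0]
contact_force: [0.1, -0.3, -1.6]
width: 0.0261
gripper_force: 79.8
```

```bash
python3 - <<'E'
from h import *
import pickle
s=get_state();print(s['position'],s['contact_force'],s['moment'])
im=optics.get_image("side");t=optics.get_image("top");pickle.dump((im,t),open("after.pkl","wb"))
u,v=proj(im,[.55,.119,.08]).astype(int);u2,v2=proj(t,[.55,.119,.03]).astype(int)
a=[cv2.resize(i["pixels"][y-45:y+45,x-60:x+60],(400,300),interpolation=cv2.INTER_CUBIC) for i,x,y in((im,u,v),(t,u2,v2))]
cv2.imwrite("pics/z6.png",np.hstack(a))
E
```

```text
[0.55051515 0.11870201 0.20130218] [ 0.06208446 -0.26095356 -1.62690173] [ 0.00598029  0.00795021 -0.02117998]
```

View pics/z6.png

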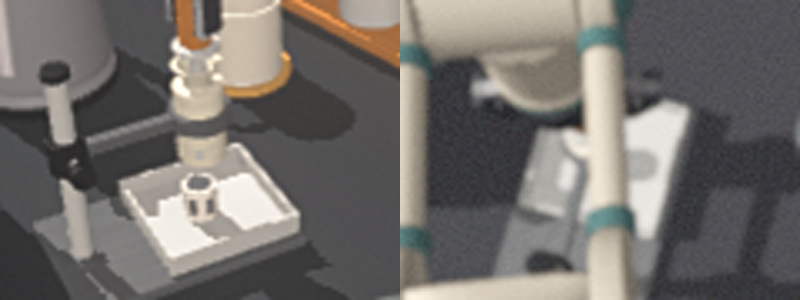

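The side view shows the cartridge standing in the tray, at about (200,195), clear of the sleeve. Now I'll withdraw the rod and carry it back.

>>> send_rows:
  increments:
    - {"gripper": 1, "linear": [0, 0, 0.01], "delta_rot": [0, 0, 0]}
    - {"gripper": 1, "linear": [0, 0, 0.025], "delta_rot": [0, 0, 0]}
    - {"gripper": 1, "linear": [0, 0, 0.045], "delta_rot": [0, 0, 0]}
    - {"gripper": 1, "linear": [0, 0, 0.065], "delta_rot": [0, 0, 0]}
    - {"gripper": 1, "linear": [0, 0, 0.09], "delta_rot": [0, 0, 0]}
    - {"gripper": 1, "linear": [0, 0, 0.12], "delta_rot": [0, 0, 0]}
    - {"gripper": 1, "linear": [0, 0, 0.138], "delta_rot": [0, 0, 0]}
    - {"gripper": 1, "linear": [0, 0, 0.138], "delta_rot": [0, 0, 0]}

```text
clock: 19.1
position: [0.5517, 0.1189, 0.3426]
ee_rot: [0.004, 0.0, 1.0, 0.0]
contact_force: [0.6, 0.3, -1.4]
width: 0.0263
gripper_force: 79.7
```

>>> send_rows:
  increments:
    - {"gripper": 1, "linear": [0, -0.03, 0], "delta_rot": [0, 0, 0]}
    - {"gripper": 1, "linear": [0, -0.08, 0], "delta_rot": [0, 0, 0]}
    - {"gripper": 1, "linear": [0, -0.13, 0], "delta_rot": [0, 0, 0]}
    - {"gripper": 1, "linear": [0, -0.18, 0], "delta_rot": [0, 0, 0]}
    - {"gripper": 1, "linear": [-0.003, -0.23, 0], "delta_rot": [0, 0, 0]}
    - {"gripper": 1, "linear": [-0.006, -0.28, 0], "delta_rot": [0, 0, 0]}
    - {"gripper": 1, "linear": [-0.008, -0.32, 0], "delta_rot": [0, 0, 0]}
    - {"gripper": 1, "linear": [-0.01, -0.35, 0], "delta_rot": [0, 0, 0]}

```text
clock: 19.9
position: [0.5393, -0.234, 0.3374]
ee_rot: [-0.001, 0.001, 1.0, 0.0]
contact_force: [0.5, -0.0, -0.5]
width: 0.0263
gripper_force: 79.3
```

>>> send_rows:
  increments:
    - {"gripper": 1, "linear": [0, -0.04, 0], "delta_rot": [0, 0, 0]}
    - {"gripper": 1, "linear": [0, -0.075, 0], "delta_rot": [0, 0, 0]}
    - {"gripper": 1, "linear": [0, -0.095, 0], "delta_rot": [0, 0, 0]}
    - {"gripper": 1, "linear": [0, -0.099, 0], "delta_rot": [0, 0, 0]}
    - {"gripper": 1, "linear": [0, -0.099, 0], "delta_rot": [0, 0, 0]}
    - {"gripper": 1, "linear": [0, -0.099, 0], "delta_rot": [0, 0, 0]}

```text
clock: 20.5
position: [0.5404, -0.3286, 0.3389]
ee_rot: [-0.0, -0.0, 1.0, 0.001]
contact_force: [-0.0, -0.0, -2.0]
width: 0.0264
gripper_force: 79.4
```

>>> send_rows:
  increments:
    - {"gripper": 1, "linear": [0.0005, -0.002, -0.03], "delta_rot": [0, 0, 0]}
    - {"gripper": 1, "linear": [0.0005, -0.002, -0.065], "delta_rot": [0, 0, 0]}
    - {"gripper": 1, "linear": [0.0005, -0.002, -0.09], "delta_rot": [0, 0, 0]}
    - {"gripper": 1, "linear": [0.0005, -0.002, -0.1], "delta_rot": [0, 0, 0]}
    - {"gripper": 1, "linear": [0.0005, -0.002, -0.1], "delta_rot": [0, 0, 0]}
    - {"gripper": 1, "linear": [0.0005, -0.002, -0.1], "delta_rot": [0, 0, 0]}

```text
clock: 21.1
position: [0.5417, -0.332, 0.2406]
ee_rot: [0.001, -0.0, 1.0, -0.001]
contact_force: [-0.1, -0.5, -0.8]
width: 0.0263
gripper_force: 79.4
```

>>> send_rows:
  increments:
    - {"gripper": 1, "linear": [-0.0005, 0.0015, -0.003], "delta_rot": [0, 0, 0]}
    - {"gripper": 1, "linear": [-0.0005, 0.0015, -0.007], "delta_rot": [0, 0, 0]}
    - {"gripper": 1, "linear": [-0.0005, 0.0015, -0.011], "delta_rot": [0, 0, 0]}
    - {"gripper": 1, "linear": [-0.0005, 0.0015, -0.015], "delta_rot": [0, 0, 0]}
    - {"gripper": 1, "linear": [-0.0005, 0.0015, -0.019], "delta_rot": [0, 0, 0]}
    - {"gripper": 1, "linear": [-0.0005, 0.0015, -0.02], "delta_rot": [0, 0, 0]}

```text
clock: 21.7
position: [0.54, -0.3306, 0.2181]
ee_rot: [-0.001, 0.0, 1.0, 0.0]
contact_force: [-0.9, 0.2, -1.7]
width: 0.0266
gripper_force: 79.4
```

>>> send_rows:
  increments:
    - {"gripper": 1, "linear": [0, 0, -0.003], "delta_rot": [0, 0, 0]}
    - {"gripper": 1, "linear": [0, 0, -0.006], "delta_rot": [0, 0, 0]}
    - {"gripper": 1, "linear": [0, 0, -0.009], "delta_rot": [0, 0, 0]}
    - {"gripper": 1, "linear": [0, 0, -0.012], "delta_rot": [0, 0, 0]}

```text
clock: 22.1
position: [0.5403, -0.3308, 0.2067]
ee_rot: [0.0, 0.0, 1.0, 0.0]
contact_force: [0.8, -0.0, -0.7]
width: 0.0258
gripper_force: 79.4
```

In the hole without force; continue down to home (TCP ≈ 0.1286).

>>> send_rows:
  increments:
    - {"gripper": 1, "linear": [0.0005, 0, -0.008], "delta_rot": [0, 0, 0]}
    - {"gripper": 1, "linear": [0.0005, 0, -0.016], "delta_rot": [0, 0, 0]}
    - {"gripper": 1, "linear": [0.0005, 0, -0.024], "delta_rot": [0, 0, 0]}
    - {"gripper": 1, "linear": [0.0005, 0, -0.032], "delta_rot": [0, 0, 0]}
    - {"gripper": 1, "linear": [0.0005, 0, -0.032], "delta_rot": [0, 0, 0]}

```text
clock: 22.6
position: [0.54, -0.3302, 0.1731]
ee_rot: [-0.001, 0.0, 1.0, 0.001]
contact_force: [0.7, 0.4, -1.1]
width: 0.0263
gripper_force: 79.4
```

>>> send_rows:
  increments:
    - {"gripper": 1, "linear": [0, 0, -0.008], "delta_rot": [0, 0, 0]}
    - {"gripper": 1, "linear": [0, 0, -0.016], "delta_rot": [0, 0, 0]}
    - {"gripper": 1, "linear": [0, 0, -0.024], "delta_rot": [0, 0, 0]}
    - {"gripper": 1, "linear": [0, 0, -0.032], "delta_rot": [0, 0, 0]}
    - {"gripper": 1, "linear": [0, 0, -0.036], "delta_rot": [0, 0, 0]}
    - {"gripper": 1, "linear": [0, 0, -0.038], "delta_rot": [0, 0, 0]}
    - {"gripper": 1, "linear": [0, 0, -0.039], "delta_rot": [0, 0, 0]}

```text
clock: 23.3
position: [0.5409, -0.3308, 0.1358]
ee_rot: [-0.0, 0.0, 1.0, 0.0]
contact_force: [0.7, 0.7, -0.9]
width: 0.0264
gripper_force: 79.4
```

>>> send_rows:
  increments:
    - {"gripper": 1, "linear": [0, 0, -0.001], "delta_rot": [0, 0, 0]}
    - {"gripper": 1, "linear": [0, 0, -0.002], "delta_rot": [0, 0, 0]}
    - {"gripper": 1, "linear": [0, 0, -0.003], "delta_rot": [0, 0, 0]}

```text
clock: 23.6
position: [0.541, -0.3309, 0.1332]
ee_rot: [0.0, 0.0, 1.0, -0.0]
contact_force: [-0.0, 0.2, -1.2]
width: 0.0262
gripper_force: 79.4
```

>>> send_rows:
  increments:
    - {"gripper": 1, "linear": [0, 0, -0.001], "delta_rot": [0, 0, 0]}
    - {"gripper": 1, "linear": [0, 0, -0.002], "delta_rot": [0, 0, 0]}
    - {"gripper": 1, "linear": [0, 0, -0.003], "delta_rot": [0, 0, 0]}
    - {"gripper": 1, "linear": [0, 0, -0.004], "delta_rot": [0, 0, 0]}

```text
clock: 24.0
position: [0.5408, -0.3308, 0.1289]
ee_rot: [0.0, 0.0, 1.0, 0.0]
contact_force: [-0.8, 0.5, 1.0]
width: 0.0267
gripper_force: 79.4
```

>>> send_rows:
  increments:
    - {"gripper": 1, "linear": [0, 0, -0.0005], "delta_rot": [0, 0, 0]}
    - {"gripper": 1, "linear": [0, 0, -0.001], "delta_rot": [0, 0, 0]}
    - {"gripper": 1, "linear": [0, 0, -0.001], "delta_rot": [0, 0, 0]}

```text
clock: 24.3
position: [0.5409, -0.3308, 0.1288]
ee_rot: [0.0, 0.0, 1.0, -0.0]
contact_force: [-1.5, 0.8, 5.3]
width: 0.0265
gripper_force: 80.1
```

Flange seated. Release and rise.

>>> send_rows:
  newtons: 20
  increments:
    - {"gripper": 0.4, "linear": [0, 0, 0.001], "delta_rot": [0, 0, 0]}
    - {"gripper": 0, "linear": [0, 0, 0.001], "delta_rot": [0, 0, 0]}
    - {"gripper": -1, "linear": [0, 0, 0.001], "delta_rot": [0, 0, 0]}
    - {"gripper": -1, "linear": [0, 0, 0.001], "delta_rot": [0, 0, 0]}
    - {"gripper": -1, "linear": [0, 0, 0.001], "delta_rot": [0, 0, 0]}
    - {"gripper": -1, "linear": [0, 0, 0.001], "delta_rot": [0, 0, 0]}
    - {"gripper": -1, "linear": [0, 0, 0.001], "delta_rot": [0, 0, 0]}
    - {"gripper": -1, "linear": [0, 0, 0.001], "delta_rot": [0, 0, 0]}

```text
clock: 25.1
position: [0.5408, -0.3308, 0.1289]
ee_rot: [0.0, 0.0, 1.0, 0.0]
contact_force: [0.4, -1.1, -0.6]
width: 0.0851
gripper_force: 0.0
```

>>> send_rows:
  increments:
    - {"gripper": -1, "linear": [0, 0, 0.01], "delta_rot": [0, 0, 0]}
    - {"gripper": -1, "linear": [0, 0, 0.03], "delta_rot": [0, 0, 0]}
    - {"gripper": -1, "linear": [0, 0, 0.06], "delta_rot": [0, 0, 0]}
    - {"gripper": -1, "linear": [0, 0, 0.1], "delta_rot": [0, 0, 0]}
    - {"gripper": -1, "linear": [0, 0, 0.14], "delta_rot": [0, 0, 0]}
    - {"gripper": -1, "linear": [-0.02, 0, 0.165], "delta_rot": [0, 0, 0]}
    - {"gripper": -1, "linear": [-0.02, 0, 0.165], "delta_rot": [0, 0, 0]}
    - {"gripper": -1, "linear": [-0.02, 0, 0.165], "delta_rot": [0, 0, 0]}

```text
clock: 25.9
position: [0.5209, -0.3308, 0.295]
ee_rot: [0.001, 0.001, 1.0, -0.001]
contact_force: [-0.3, -0.5, -1.4]
width: 0.0852
gripper_force: 0.0
```

```bash
python3 - <<'E'
from t import *
im=wrist("w9");s2=optics.get_image("side")
d=cv2.absdiff(s2["pixels"],S["pixels"]).max(2)
m=cv2.morphologyEx((d>40).astype(np.uint8),cv2.MORPH_OPEN,np.ones((2,2)))
k,l,st,ce=cv2.connectedComponentsWithStats(m)
for i in range(1,k):
    if st[i,4]>5:print(st[i],ce[i].round(1))
p=S["pixels"];hs=lambda q:cv2.cvtColor(q[240:330,320:385],cv2.COLOR_BGR2HSV)
for q in(S,s2):
    h=hs(q["pixels"]);o=(h[...,0]<15)&(h[...,1]>120)&(h[...,2]>110);k,l,st,ce=cv2.connectedComponentsWithStats(o.astype(np.uint8));i=1+st[1:,4].argmax();print("handle",st[i],ce[i])
E
```

```text
25.9 [ 0.52087501 -0.33084206  0.29501195] [ 9.61417443e-04  5.94380077e-04  9.99999219e-01 -5.33235104e-04] [-0.29604539 -0.49919325 -1.43383513] 0.08521862010441283
[  0   0   8  20 147] [3.2 9. ]
[  34    0   58  138 4386] [67.1 48.7]
[203   0  83  12 648] [248.7   4. ]
[  330     0   131   222 11738] [391.  100.3]
[32  8  8 25 71] [35.2 20.8]
[   0   32   28  112 1639] [10.9 95.5]
[38 34 10 29 82] [42.6 47.5]
[ 31  86  28  56 477] [ 43.8 113.1]
[ 55  92  12  36 108] [ 60.9 108.9]
[ 65 129   4  10  28] [ 66.2 133.4]
[ 64 156  15  24 290] [ 71.6 168.4]
[  12  164   98  214 7658] [ 59.8 252. ]
[212 203   3   4  10] [212.8 204.7]
[218 207  12  14  80] [222.8 215. ]
[214 209   4   5  16] [215.3 210.9]
[ 44 309   9  23  96] [ 48.1 320.9]
[ 40 332  16  17 190] [ 48.2 339.8]
[  0 342   5   3  12] [  1.8 343.2]
[ 33 347  11   8  31] [ 37.9 350.2]
[   0  348   46   36 1104] [ 18.3 366.2]
handle [ 27  12  17  26 247] [34.40890688 26.55465587]
handle [ 28  12  17  27 233] [34.73390558 27.48927039]
```

```bash
python3 -c "
from rig import sign_off
print(sign_off())"
```

```text
the job is handed in; nothing more can be done
None
```

I pressed the cartridge out into the drip tray, put the rod back home in its stand, and handed the job in at about 26 s. Every force reading was 11 N or less, the flange at most lightly brushed the sleeve's rim (under 4 N) at release, and the before/after side view shows nothing else on the counter moved.

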